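Sort bearing brackets and clamp the good ones for drilling

TASK

Slide the drilling fixture's jaw fully open, then take every bracket out of the grey pocket tray: those with a round tag on top go upright into the fixture's seats, lengthwise between the jaws, those with a long strip tag go upright and lengthwise into the pockets of the wooden scrap rack. When the good brackets are seated, slide the jaw shut so that it clamps them squarely against the fixed jaw, and let go; leave the other things on the bench where they are.

Things in the scene. Friction and masses are not known exactly. Their poses are not given: they have to be found in the camera images.
- tray: grey plastic pocket tray 160 (x) x 190 (y) mm, fixed: 2 x 3 pockets 74 (x) x 58 (y) mm, centres at x = -39, 39 and y = -62, 0, 62 mm, floor 4 mm up, walls 4 mm thick with their rim at 14 mm. Origin: centre of the underside. Some pockets may be empty
- fixture: fixed drilling fixture, origin under its centre: dark steel bed 200 (x) x 196 (y) mm, top at 10 mm; blue fixed jaw at +x, face at x = 80 mm, top at 32 mm; steel sliding jaw facing it. Ribs 4 mm wide, up to 18 mm, at x = 30 to 80 mm, part three seats 58 mm wide at y = -62, 0, 62 mm. A bracket seated against the fixed jaw has its origin at x = 47 mm, its x along the fixture x
- jaw (a joint): opening of the fixture's sliding jaw, 0 to 0.080 m; the gap between the jaw faces is this value plus 0.020 m. It slides along the fixture's x: greater moves the jaw towards the fixture's -x. It has friction and stays where it is left; 0.080 is fully open, and it stops at 0.046 with brackets clamped
- jaw_handle (a point): centre of the top of the sliding jaw's handle: an upright black plate 14 mm thick along the fixture's x, 60 mm wide along its y, standing 53 mm proud of the slide (75 to 22 mm above the table); moves with the jaw. The jaw's face is 43 mm from it towards the fixed jaw
- scrap_rack: wooden scrap rack 82 (x) x 190 (y) mm, fixed: three pockets 74 (x) x 58 (y) mm in a row, centres at x = 0 and y = -62, 0, 62 mm, floor 4 mm up, walls 4 mm thick with their rim at 14 mm. Origin: centre of the underside
- good1: aluminium bearing bracket: flat foot 66 (x) x 50 (y) x 8 mm with an upright block 60 (x) x 24 (y) mm on its middle, 50 mm high in all; origin at the centre of the foot's underside, z up, x along its length; grip the block across its 24 mm thickness. A good one: a round black tag, 21 mm across, on its top. May be absent
- good2: aluminium bearing bracket: flat foot 66 (x) x 50 (y) x 8 mm with an upright block 60 (x) x 24 (y) mm on its middle, 50 mm high in all; origin at the centre of the foot's underside, z up, x along its length; grip the block across its 24 mm thickness. A good one: a round black tag, 21 mm across, on its top. May be absent
- good3: aluminium bearing bracket: flat foot 66 (x) x 50 (y) x 8 mm with an upright block 60 (x) x 24 (y) mm on its middle, 50 mm high in all; origin at the centre of the foot's underside, z up, x along its length; grip the block across its 24 mm thickness. A good one: a round black tag, 21 mm across, on its top. May be absent
- scrap1: aluminium bearing bracket: flat foot 66 (x) x 50 (y) x 8 mm with an upright block 60 (x) x 24 (y) mm on its middle, 50 mm high in all; origin at the centre of the foot's underside, z up, x along its length; grip the block across its 24 mm thickness. A scrap one: a long narrow black strip tag, 54 x 8 mm, along its top. May be absent
- scrap2: aluminium bearing bracket: flat foot 66 (x) x 50 (y) x 8 mm with an upright block 60 (x) x 24 (y) mm on its middle, 50 mm high in all; origin at the centre of the foot's underside, z up, x along its length; grip the block across its 24 mm thickness. A scrap one: a long narrow black strip tag, 54 x 8 mm, along its top. May be absent
- scrap3: aluminium bearing bracket: flat foot 66 (x) x 50 (y) x 8 mm with an upright block 60 (x) x 24 (y) mm on its middle, 50 mm high in all; origin at the centre of the foot's underside, z up, x along its length; grip the block across its 24 mm thickness. A scrap one: a long narrow black strip tag, 54 x 8 mm, along its top. May be absent
- jar: small jar 44 mm across, 50 mm high; bystander, origin at the centre of its underside
- glue: glue bottle 32 mm across, 80 mm high; bystander, origin at the centre of its underside
- tape: cardboard-brown roll of tape lying flat, 64 mm across, 22 mm high; bystander, origin at the centre of its underside
- mug: white mug 80 mm across, 90 mm high; bystander, origin at the centre of its underside
- screwdriver: screwdriver lying at the side; bystander
- spanner: spanner lying at the side; bystander
There are look-alikes about, which are no part of the job. There is more than one size of the scrap_rack; the job needs the larger.

How it is judged:
On the way, in this order (a step that is already met when the one before it is completed fails the run):
1. the fixture's jaw has been slid open (value of joint jaw above 0.062 m), for 0.2 s.
2. all the good brackets stand in the fixture's seats (x of good1 in the frame of fixture between 0.012 and 0.056 m and y of good1 in the frame of fixture between -0.078 and 0.078 m and z of good1 in the frame of fixture between 0.006 and 0.014 m and angle between each of good1, good2, good3's own z axis and vertical below 0.07 rad and angle between the x axis of each of good1, good2, good3 and the x axis of fixture, either way round below 0.2 rad and x of good2 in the frame of fixture between 0.012 and 0.056 m and y of good2 in the frame of fixture between -0.078 and 0.078 m and z of good2 in the frame of fixture between 0.006 and 0.014 m and x of good3 in the frame of fixture between 0.012 and 0.056 m and y of good3 in the frame of fixture between -0.078 and 0.078 m and z of good3 in the frame of fixture between 0.006 and 0.014 m), for 0.2 s.
3. the jaw is shut on the good brackets (value of joint jaw below 0.0495 m and x of good1 in the frame of fixture between 0.041 and 0.053 m and y of good1 in the frame of fixture between -0.078 and 0.078 m and z of good1 in the frame of fixture between 0.006 and 0.014 m and angle between each of good1, good2, good3's own z axis and vertical below 0.07 rad and angle between the x axis of each of good1, good2, good3 and the x axis of fixture, either way round below 0.08 rad and x of good2 in the frame of fixture between 0.041 and 0.053 m and y of good2 in the frame of fixture between -0.078 and 0.078 m and z of good2 in the frame of fixture between 0.006 and 0.014 m and x of good3 in the frame of fixture between 0.041 and 0.053 m and y of good3 in the frame of fixture between -0.078 and 0.078 m and z of good3 in the frame of fixture between 0.006 and 0.014 m), for 0.2 s.
At the end, for the whole second after the job is handed in: Jaw opening under 49.5 mm; good brackets upright on the fixture bed between ribs, origin within 6 mm of x = 47 mm, lengthwise within 0.08 rad; scrap brackets upright on the floor of scrap-rack pockets; tilts under 0.07 rad; all released and at rest (all of step 3 and x of scrap1 in the frame of scrap_rack between -0.012 and 0.012 m and y of scrap1 in the frame of scrap_rack between -0.078 and 0.078 m and z of scrap1 in the frame of scrap_rack between 0 and 0.0075 m and angle between each of scrap1, scrap2, scrap3's own z axis and vertical below 0.07 rad and angle between the x axis of each of scrap1, scrap2, scrap3 and the x axis of scrap_rack, either way round below 0.25 rad and x of scrap2 in the frame of scrap_rack between -0.012 and 0.012 m and y of scrap2 in the frame of scrap_rack between -0.078 and 0.078 m and z of scrap2 in the frame of scrap_rack between 0 and 0.0075 m and x of scrap3 in the frame of scrap_rack between -0.012 and 0.012 m and y of scrap3 in the frame of scrap_rack between -0.078 and 0.078 m and z of scrap3 in the frame of scrap_rack between 0 and 0.0075 m and linear speed of each of good1, good2, good3, scrap1, scrap2, scrap3 below 0.02 m/s); the robot touches nothing.
It fails at once if one of the other things on the bench is knocked away (more than 40 mm) (distance of any of jar, glue, tape, mug, screwdriver, spanner from where it was at the start of the episode above 0.04 m).
Of good1, good2, good3, scrap1, scrap2, scrap3 only 4 to 6 are there at a start; the rules pass over those that are not, and their reading is None.
At some moment in a run one of good1, good2, good3, scrap1, scrap2, scrap3 may be knocked a few centimetres aside while the robot is not near it.
It also fails if it takes over 210 s, if anything falls off the work surface, if the arm or the gripper's body presses on something with over 40 N, if the wrist force passes 120 N, or if a joint passes its speed limit or range.

ROBOT

A 7-joint arm with a two-finger parallel gripper is mounted at the origin on the work surface. World frame = base frame: x ahead of the robot, y to its left, z up, the work surface at z = 0. Lengths are in m, angles in rad, forces in N, time in s.
With the tool pointing down it reaches from about 0.35 to 0.9 m from the base axis. Payload 8.1 kg.
Tool frame: the origin (TCP) lies between the finger pads; the fingertips stand 8 mm ahead of it and the grasp point (between the pads) lies 11 mm behind it (env.tip_reach is the distance from the TCP to the fingertips, in m); z points along the fingers, y is the line along which they close (so a half turn about z gives the same grasp; the last joint's range is limited). The gripper opens to 92 mm and grips with 3 to 60 N. Pads are 19 mm wide; open, the fingers measure 130 mm over their backs; the gripper's body (75 mm by 190 mm) begins 47 mm behind the grasp point.
Start: joints at [1.206, 0.434, 0.025, 1.573, -0.012, 1.134, -0.075], TCP at [0.162, -0.604, 0.235] pointing down, gripper open.
Joint ranges: [-2.62, 2.62], [-0.44, 2.09], [-1.27, 1.32], [0.08, 2.57], [-1.32, 4.46], [0.12, 2], [-2.74, 2.74]. Speed limits (rad/s): [2.22, 2.22, 3.01, 3.01, 3.14, 3.14, 3.14].

INTERFACE

Orientations are given as a unit quaternion [x, y, z, w].
In Python, from cell import env gives the robot as it stands. The module is installed in compiled form; this text tells all that it offers.
- The arm moves only by the shell command python3 -m inch 'ROWS' [FORCE]. ROWS is JSON, one flat list of numbers, 7 for each row, row after row: the opening, from 0 (shut) to 1 (fully open), then the shift along the tool's x, y, z in units of 0.02 m (1.0 is 0.02 m), then the turn, a rotation vector about the tool's x, y, z in units of 4 degrees (1.0 is 4 degrees). A call has 1 to 5 rows; each row shifts and turns the commanded pose from where the row before left it, along the tool's axes as they then stand; what a row does not reach is not made up. A row lasts 1/12 s, in which the tool goes at most 41.7 mm and 7.16 degrees, less where a joint would pass 70% of its speed; a pose out of reach is approached as far as the arm can. A call with a number of a shift or a turn outside -1 to 1 is refused whole. A call with a gripper value outside its range is refused whole. The fingers move at their own pace and stop on an object; FORCE is the grip in N (left out, the last holds). Time passes only in rows, so rows that do not move let the fingers close. It gives the time, the measured TCP pose, the force, the opening and the grip force at its end, in the units of the state.
- env.get_obs(): the state, without advancing time (a new reading comes with each control period).
- env.grab_frame(name): name is "scene" or "top" or "wrist"; returns a dict with "color" (480x640x3 uint8, red, green, blue), "fx", "fy", "cx", "cy" (pixels), "k1" (the pictures are not rectified: a ray, as slopes to the right and down, at radius r is drawn at 1 + k1 r^2 times it, then the intrinsics apply), "T" (4x4, takes a point from camera to world coordinates). Camera axes: x right, y up, looking along -z (the intrinsics and any distortion apply to the point x, -y, -z); pixel columns grow to the right and rows downward; lengths in m; the calibration is good to about 2 mm. A picture is of the moment at which its call begins. There is no depth.
- env.close_job(): hands the job in; it is judged then, once.
The state is a dict: "time_s": time; "joint_positions": joint angles; "joint_vel": joint speeds; "joint_efforts": joint torques, N m; "tool_pos": TCP position; "ee_rot": TCP orientation; "wrist_force": force on the tool from outside, world axes, zero at the start; "torque": the same for the moment, N m; "width": finger opening in m; "finger_force": force on a finger pad.
Only numpy, scipy, OpenCV 4.12 (cv2) and the standard library are available. Lean on these libraries where they do the work, as an engineer would, in place of code of your own. Each camera call takes 0.05 s, during which the arm holds its last target. There are 200 camera calls.

## Working session

There is one attempt and no reset: what is moved stays moved. The work goes in short steps, Python scripts to look and compute and a shell command to move; the robot and the scene stay as the last step left them, time stands still between calls to the robot, and variables do not carry over. Pictures are saved under pics/ and viewed, at most 14 in all, crops included, and the job is handed in when it is done.

```bash
ls; mkdir -p pics; cat > h.py <<'E'
import numpy as np, cv2
from scipy.spatial.transform import Rotation as R
from cell import env
def snap(cam, fn=None):
    f=env.grab_frame(cam)
    if fn: cv2.imwrite('pics/'+fn, f['color'][:,:,::-1]); np.savez('pics/'+fn[:-4]+'.npz', **{k:np.array(v) for k,v in f.items()})
    return f
def pix2w(f,u,v,z):
    "pixel -> world point on the plane at height z"
    K=np.array([[f['fx'],0,f['cx']],[0,f['fy'],f['cy']],[0,0,1]],float)
    # distortion model: drawn = (1+k1 r^2)*ray
    p=cv2.undistortPointsIter(np.array([[[u,v]]],float),K,np.array([float(f['k1']),0,0,0,0]),None,None,(3,100,1e-10))[0,0]
    T=np.array(f['T']); d=T[:3,:3]@np.array([p[0],-p[1],-1]); o=T[:3,3]
    return o+d*(z-o[2])/d[2]
def w2pix(f,P):
    T=np.array(f['T']); c=(np.atleast_2d(P)-T[:3,3])@T[:3,:3]
    a=np.c_[c[:,0]/-c[:,2],-c[:,1]/-c[:,2]]; r2=(a**2).sum(1,keepdims=True); a=a*(1+float(f['k1'])*r2)
    return a*[float(f['fx']),float(f['fy'])]+[float(f['cx']),float(f['cy'])]
def state():
    o=env.get_obs(); Rm=R.from_quat(o['ee_rot']).as_matrix()
    print('t',round(o['time_s'],2),'tcp',np.round(o['tool_pos'],4),'F',np.round(o['wrist_force'],1),'w',round(o['width'],4),'ff',np.round(o['finger_force'],1)); print('x',np.round(Rm[:,0],3),'y',np.round(Rm[:,1],3),'z',np.round(Rm[:,2],3),'q',np.round(o['joint_positions'],3))
    return o,Rm
E
python3 - <<'E'
from h import *
for c in ('scene','top','wrist'):
    f=snap(c,c+'0.png'); print(c,f['fx'],f['k1'],np.round(f['T'],3).tolist())
state()
E
```

```text
pics
scene 450.4944250895558 -0.05405005193961301 [[0.405, -0.771, 0.491, 1.072], [0.914, 0.333, -0.231, -0.248], [0.015, 0.542, 0.84, 1.017], [0.0, 0.0, 0.0, 1.0]]
top 594.8059278987062 -0.1910062742973421 [[-0.012, 0.991, -0.132, 0.327], [-1.0, -0.012, 0.0, 0.015], [-0.002, 0.132, 0.991, 1.604], [0.0, 0.0, 0.0, 1.0]]
wrist 400.3255322928256 -0.08515872196955401 [[0.258, 0.919, 0.298, 0.243], [-0.966, 0.246, 0.078, -0.581], [-0.001, -0.308, 0.951, 0.384], [0.0, 0.0, 0.0, 1.0]]
t 0.15 tcp [ 0.1616 -0.6034  0.2341] F [ 0.   0.3 -0.1] w 0.0917 ff 0.0
x [ 0.966  0.259 -0.   ] y [ 0.259 -0.966 -0.001] z [-0.     0.001 -1.   ] q [ 1.206  0.435  0.025  1.574 -0.012  1.134 -0.075]
```

View pics/top0.png

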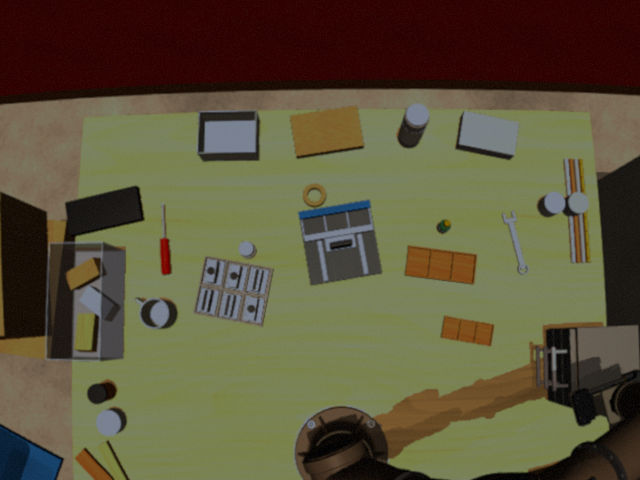

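View pics/scene0.png

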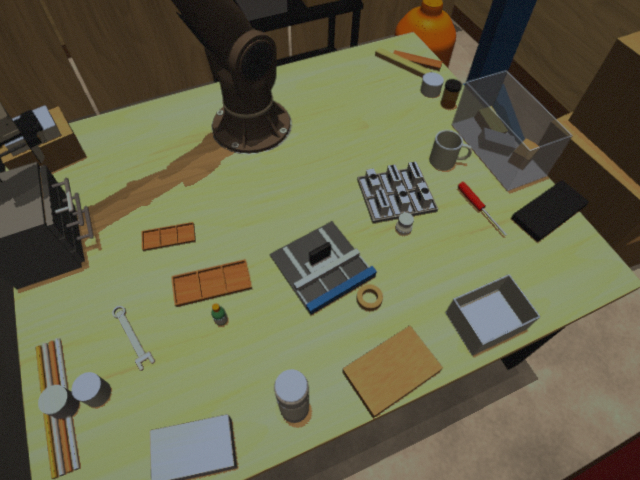

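The top view (x up, y left) shows the tray at (233,292) with 6 brackets, the fixture at (340,243) with its blue fixed jaw at the top (+x, away from the base), and the mug at (155,313). The jar is at (247,249), the tape at (314,195) and the glue at (445,226). There are two racks, at (440,264) and (467,331). The one at (440,264) is the larger, about 70 px against 52 px. I'll confirm this in a crop with measurements.

```bash
python3 - <<'E'
from h import *
c=cv2.imread('pics/top0.png')[180:360,185:505]
c=cv2.resize(c,None,fx=2.5,fy=2.5,interpolation=cv2.INTER_CUBIC)
cv2.imwrite('pics/crop0.png',cv2.convertScaleAbs(c,alpha=1.5))
E
```

```text
(no output)
```

View pics/crop0.png

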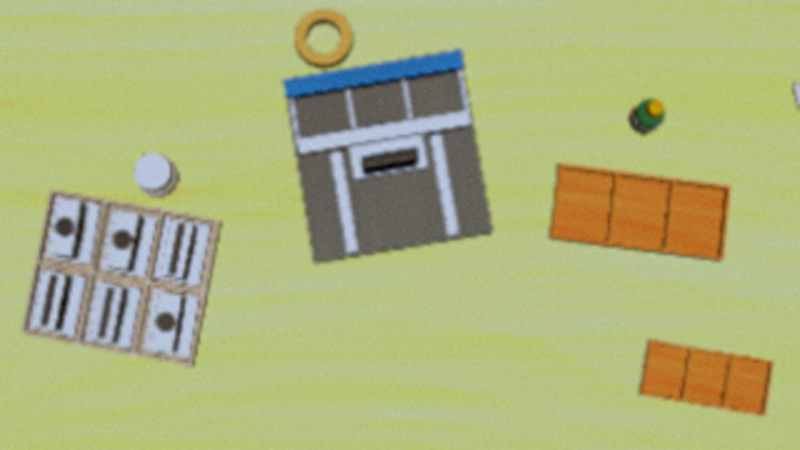

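Good brackets (round tags) are at crop (65,227), (123,240) and (165,321). Scrap brackets (strip tags) are at (183,250), (55,305) and (113,315). The rack at crop (640,212) measures about 175 px against about 125 px for the one at (706,377), so it is the larger one. Next I fit poses from the corner pixels.

```bash
cat >> h.py <<'E'
def fit(f,uv,loc):
    "rigid planar fit: pixels uv with local points loc (x,y,z)"
    loc=np.array(loc,float); W=np.array([pix2w(f,*p,l[2])[:2] for p,l in zip(uv,loc)])
    A=loc[:,:2]-loc[:,:2].mean(0); B=W-W.mean(0)
    th=np.arctan2((A[:,0]*B[:,1]-A[:,1]*B[:,0]).sum(),(A*B).sum())
    c,s=np.cos(th),np.sin(th); Rm=np.array([[c,-s],[s,c]]); t=W.mean(0)-Rm@loc[:,:2].mean(0)
    res=W-(loc[:,:2]@Rm.T+t)
    return t,th,res
E
python3 - <<'E'
from h import *
f=dict(np.load('pics/top0.npz'))
C=lambda L:[(185+(x+.5)/2.5-.5,180+(y+.5)/2.5-.5) for x,y in L]
def go(n,px,loc):
    t,th,r=fit(f,C(px),loc); print(n,np.round(t,4),'yaw deg',round(np.degrees(th),2),'res mm',np.round(r*1e3,1).tolist())
go('tray',[(53,192),(220,220),(195,365),(23,333)],[(.08,.095,.014),(.08,-.095,.014),(-.08,-.095,.014),(-.08,.095,.014)])
go('fixt',[(315,262),(492,233)],[(-.1,.098,.01),(-.1,-.098,.01)])
go('rack',[(558,164),(730,186),(722,261),(550,238)],[(.041,.095,.014),(.041,-.095,.014),(-.041,-.095,.014),(-.041,.095,.014)])
for n,p,z in [('handle',(390,160),.075),('jar',(155,172),.05),('glue',(655,106),.08),('tape',(323,37),.022),('blueL',(284,80),.032),('blueR',(461,51),.032),('smallrack',(706,377),.014)]:
    print(n,np.round(pix2w(f,*C([p])[0],z),4))
print('mug',pix2w(f,157,313,.09))
for n,p in dict(g1=(65,227),g2=(123,240),g3=(165,321),sA=(183,250),sB=(55,305),sC=(113,315)).items(): print(n,np.round(pix2w(f,*C([p])[0],.054),4))
E
```

```text
tray [0.4315 0.284 ] yaw deg -10.5 res mm [[-2.7, -2.0], [-0.6, 2.1], [1.4, -0.0], [1.8, 0.0]]
fixt [ 0.5595 -0.0043] yaw deg 8.61 res mm [[0.2, -1.5], [-0.2, 1.5]]
rack [ 0.495  -0.2762] yaw deg -8.21 res mm [[-0.4, 0.2], [0.3, -0.1], [-0.3, 0.4], [0.4, -0.6]]
handle [ 0.5465 -0.005   0.075 ]
jar [0.5404 0.2436 0.05  ]
glue [ 0.5997 -0.2836  0.08  ]
tape [0.6903 0.0653 0.022 ]
blueL [0.6412 0.1074 0.032 ]
blueR [ 0.6708 -0.084   0.032 ]
smallrack [ 0.316  -0.3421  0.014 ]
mug [0.36964403 0.47172933 0.09      ]
g1 [0.4824 0.3386 0.054 ]
g2 [0.4681 0.2765 0.054 ]
g3 [0.3827 0.2318 0.054 ]
sA [0.4569 0.2129 0.054 ]
sB [0.4001 0.3485 0.054 ]
sC [0.3893 0.2867 0.054 ]
```

The fits agree with the given sizes: residuals are 3 mm or less, and the tray pockets predict the tag positions. The handle sits at fixture x ≈ -13 mm, so the jaw is about 30 mm open. I'll start moving towards a point above the handle.

```bash
cat >> h.py <<'E'
def d(x,y,z,psi=None):
    "print remaining move in tool units: turn (about tool z) first, then shift in the frame after that turn"
    o=env.get_obs(); Rm=R.from_quat(o['ee_rot']).as_matrix(); p=np.array(o['tool_pos'])
    ps=np.degrees(np.arctan2(Rm[1,0],Rm[0,0])); t=ps if psi is None else psi
    turn=-((t-ps+180)%360-180)/4; a=np.radians(t); X=np.array([np.cos(a),np.sin(a)]); Y=np.array([np.sin(a),-np.cos(a)])
    e=np.array([x,y,z])-p
    print('t %.1f tcp %s psi %.2f tilt %.2f w %.1fmm ff %s F %s q7 %.2f | turn %.2f then x %.2f y %.2f z %.2f'%(o['time_s'],np.round(p,4),ps,np.degrees(np.arccos(min(1,-Rm[2,2]))),o['width']*1e3,np.round(o['finger_force'],1),np.round(o['wrist_force'],1),o['joint_positions'][6],turn,e[:2]@X/.02,e[:2]@Y/.02,-e[2]/.02))
E
python3 -m inch '[1,0.97,-0.88,0,0,0,0, 1,0.97,-0.88,0,0,0,0, 1,0.97,-0.88,0,0,0,0, 1,0.97,-0.88,0,0,0,0, 1,0.97,-0.88,0,0,0,0]' 40
python3 -c 'from h import *; d(.5465,-.005,.15,98.6)'
```

```text
time_s: 0.57
tool_pos: [0.2331, -0.4924, 0.2345]
ee_rot: [0.991, 0.13, -0.0, -0.0]
wrist_force: [0.6, -0.3, 0.3]
width: 0.0921
finger_force: 0.0
t 0.6 tcp [ 0.2331 -0.4924  0.2345] psi 14.99 tilt 0.03 w 92.1mm ff 0.0 F [ 0.6 -0.3  0.3] q7 -0.29 | turn -20.90 then x 21.75 y 19.14 z 4.22
```

```bash

python3 -m inch '[1,1,-0.91,0,0,0,0, 1,1,-0.91,0,0,0,0, 1,1,-0.91,0,0,0,0, 1,1,-0.91,0,0,0,0, 1,1,-0.91,0,0,0,0]' >/dev/null
python3 -m inch '[1,1,-0.91,0,0,0,0, 1,1,-0.91,0,0,0,0, 1,1,-0.91,0,0,0,0, 1,1,-0.91,0,0,0,0, 1,1,-0.91,0,0,0,0]' >/dev/null
python3 -m inch '[1,1,-0.91,0,0,0,0, 1,1,-0.91,0,0,0,0, 1,1,-0.91,0,0,0,0, 1,1,-0.91,0,0,0,0, 1,1,-0.91,0,0,0,0]' >/dev/null
python3 -m inch '[1,1,-0.91,0,0,0,0, 1,1,-0.91,0,0,0,0, 1,1,-0.91,0,0,0,0, 1,1,-0.91,0,0,0,0, 1,1,-0.91,0,0,0,0]' >/dev/null
for i in 1 2 3 4; do python3 -m inch '[0.6,0,0,0,0,0,-1, 0.6,0,0,0,0,0,-1, 0.6,0,0,0,0,0,-1, 0.6,0,0,0,0,0,-1, 0.6,0,0,0,0,0,-1]' >/dev/null; done
python3 -m inch '[0.6,0,0,0,0,0,-0.9, 0.6,0,0,0,0,0,0, 0.6,0,0,0,0,0,0]' >/dev/null
python3 -c 'from h import *; d(.5465,-.005,.15,98.6); snap("wrist","w1.png")'
```

```text
t 4.2 tcp [ 0.5247 -0.0387  0.2345] psi 98.47 tilt 0.02 w 54.5mm ff 0.0 F [-0.  -0.9  0.7] q7 -0.10 | turn -0.03 then x 1.50 y 1.33 z 4.23
```

View pics/w1.png

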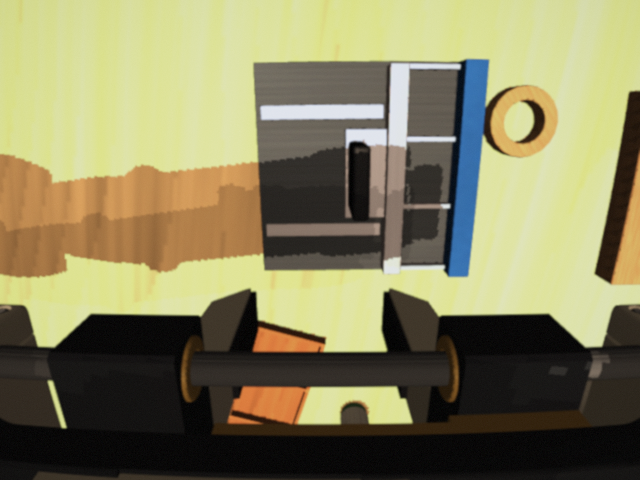

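The wrist picture shows the fixture: bed corners at (254,63) and (265,270), the blue jaw's outer edge from (488,60) to (468,277), and the handle at about (360,181).

```bash
python3 - <<'E'
from h import *
f=dict(np.load('pics/w1.npz'))
t,th,r=fit(f,[(254,63),(265,270),(488,60),(468,277)],[(-.1,.098,.01),(-.1,-.098,.01),(.1,.098,.032),(.1,-.098,.032)])
print('fixture',np.round(t,4),round(np.degrees(th),2),np.round(r*1e3,1).tolist(), 'cam',np.round(f['T'][:3,3],3))
c,s=np.cos(th),np.sin(th)
F=lambda p:np.round((np.array([[c,s],[-s,c]])@(p[:2]-t))*1e3,1)
for p,z in [((351,143),.075),((369,143),.075),((369,219),.075),((351,219),.075),((463,62),.032),((448,275),.032),((387,168),.026),((407,66),.02)]: print(p,F(pix2w(f,*p,z)))
o=w2pix(f,[[t[0]+c*x-s*y,t[1]+s*x+c*y,z] for x,y,z in [(.08,.09,.032),(.08,-.09,.032),(-.02,.03,.075),(-.02,-.03,.075),(-.006,.03,.075),(-.006,-.03,.075)]]); print(np.round(o,0).tolist())
g=cv2.cvtColor(f['color'],cv2.COLOR_RGB2GRAY); print(g[175,340:420:2])
E
```

```text
fixture [ 0.5633 -0.0027] 9.06 [[1.1, -0.4], [1.0, 1.3], [-1.4, -1.1], [-0.6, 0.2]] cam [0.513 0.045 0.384]
(351, 143) [-18.6  32. ]
(369, 143) [-5.  31.9]
(369, 219) [ -3.5 -27.6]
(351, 219) [-17.9 -27.5]
(463, 62) [77.2 95.1]
(448, 275) [ 79.5 -95.3]
(387, 168) [17.5  6.3]
(407, 66) [32.9 92.7]
[[466.0, 69.0], [449.0, 270.0], [349.0, 146.0], [348.0, 222.0], [368.0, 146.0], [366.0, 222.0]]
[ 49  48  53 127  64   3   8  14  21  21  21  23  21  19  25 106 158 160
 160 159 159 158 128  71 128 147 149 148 146 146 147 147 113  50  47  47
  46  48  47  46]
```

```bash

python3 -m inch '[0.6,0.75,0.7,0.3,0,0,0, 0.6,0.75,0.7,0.9,0,0,0, 0.6,0,0,1,0,0,0, 0.6,0,0,1,0,0,0, 0.6,0,0,1,0,0,0]' >/dev/null
python3 -c 'from h import *; d(.5495,-.003,.05,98.8)'
```

```text
t 4.6 tcp [ 0.5482 -0.0042  0.1498] psi 98.52 tilt 0.01 w 55.2mm ff 0.0 F [ 0.3  0.3 -0.4] q7 -0.24 | turn -0.07 then x 0.05 y 0.07 z 4.99
```

```bash

python3 -m inch '[0.6,0,0,1,0,0,-0.07, 0.6,0,0,1,0,0,0, 0.6,0,0,1,0,0,0, 0.6,0,0,1,0,0,0, 0.6,0,0,0.8,0,0,0]' >/dev/null
for i in 1 2; do python3 -m inch '[0,0,0,0,0,0,0, 0,0,0,0,0,0,0, 0,0,0,0,0,0,0, 0,0,0,0,0,0,0, 0,0,0,0,0,0,0]' 40; done
python3 -m inch '[0,0,-0.2,0,0,0,0, 0,0,-0.2,0,0,0,0, 0,0,-0.2,0,0,0,0, 0,0,-0.2,0,0,0,0, 0,0,-0.2,0,0,0,0]'
python3 -c 'from h import *; d(.5495,-.003,.05,98.8)'
```

```text
time_s: 5.45
tool_pos: [0.5488, -0.0046, 0.0559]
ee_rot: [0.65, 0.76, 0.001, 0.001]
wrist_force: [0.3, -0.5, -0.4]
width: 0.0263
finger_force: 0.0
time_s: 5.87
tool_pos: [0.5494, -0.0046, 0.0556]
ee_rot: [0.65, 0.76, 0.001, 0.001]
wrist_force: [2.7, -1.0, 6.6]
width: 0.0133
finger_force: 40.0
time_s: 6.28
tool_pos: [0.5294, -0.0078, 0.0556]
ee_rot: [0.65, 0.76, 0.001, 0.001]
wrist_force: [4.0, -1.5, 6.9]
width: 0.0136
finger_force: 40.0
t 6.3 tcp [ 0.5294 -0.0078  0.0556] psi 98.87 tilt 0.16 w 13.6mm ff 40.0 F [ 4.  -1.5  6.9] q7 -0.33 | turn 0.02 then x 0.08 y 1.03 z 0.28
```

```bash

python3 -m inch '[0,0,-0.25,0,0,0,0, 0,0,-0.25,0,0,0,0, 0,0,-0.25,0,0,0,0, 0,0,-0.25,0,0,0,0, 0,0,-0.25,0,0,0,0]' |grep -v rot
python3 -m inch '[0,0,-0.1,0,0,0,0, 0,0,-0.1,0,0,0,0, 0,0,-0.1,0,0,0,0, 0,0,-0.1,0,0,0,0, 0,0,0,0,0,0,0]'|grep -v rot
```

```text
time_s: 6.7
tool_pos: [0.5047, -0.0117, 0.0556]
wrist_force: [3.2, -1.8, 6.8]
width: 0.0139
finger_force: 40.0
time_s: 7.12
tool_pos: [0.5001, -0.0125, 0.0556]
wrist_force: [16.9, 0.6, -9.2]
width: 0.0137
finger_force: 40.0
```

The jaw reached its stop after 50 mm of travel, with the resisting force rising. That puts it fully open and the fixture at about (0.562, -0.003), yaw 8.9°. I'll release, lift, turn and move over the tray.

```bash

python3 -m inch '[0,0,0.1,0,0,0,0, 0.5,0,0,0,0,0,0, 0.5,0,0,0,0,0,0, 0.5,0,0,0,0,0,0, 0.5,0,0,-0.5,0,0,0]' |grep -v rot
for i in 1 2; do python3 -m inch '[0.5,0,0,-1,0,0,0, 0.5,0,0,-1,0,0,0, 0.5,0,0,-1,0,0,0, 0.5,0,0,-1,0,0,0, 0.5,0,0,-1,0,0,0]' >/dev/null; done
for i in 1 2 3; do python3 -m inch '[0.5,0,0,0,0,0,-1, 0.5,0,0,0,0,0,-1, 0.5,0,0,0,0,0,-1, 0.5,0,0,0,0,0,-1, 0.5,0,0,0,0,0,-1]' >/dev/null; done
python3 -m inch '[0.5,0,0,0,0,0,-1, 0.5,0,0,0,0,0,-1, 0.5,0,0,0,0,0,-0.65]' >/dev/null
for i in 1 2 3; do python3 -m inch '[0.5,0.3,0.93,0,0,0,0, 0.5,0.3,0.93,0,0,0,0, 0.5,0.3,0.93,0,0,0,0, 0.5,0.3,0.93,0,0,0,0, 0.5,0.3,0.93,0,0,0,0]' >/dev/null; done
python3 -m inch '[0.5,0,0,0,0,0,0, 0.5,0,0,0,0,0,0]' >/dev/null
python3 -c 'from h import *; d(.461,.279,.25,169.5); snap("wrist","w2.png")'
```

```text
time_s: 7.53
tool_pos: [0.4956, -0.0128, 0.0634]
wrist_force: [-0.5, 0.2, -0.3]
width: 0.036
finger_force: 0.0
t 11.3 tcp [0.4591 0.2789 0.265 ] psi 169.63 tilt 0.04 w 46.0mm ff 0.0 F [ 0.1 -0.3  0.3] q7 0.40 | turn 0.03 then x -0.09 y 0.02 z 0.75
```

View pics/w2.png

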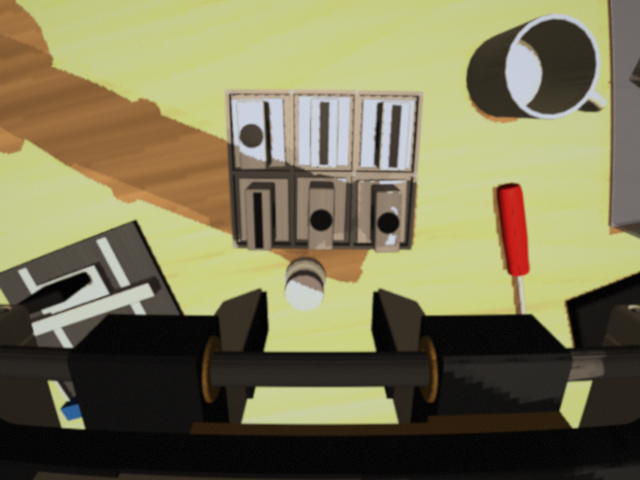

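The wrist view (+x down, +y right) shows good tags at (251,135), (321,219) and (388,223), and scrap strips at (325,131), (390,136) and (258,220). The jaw is open at the lower left. Next I compute positions.

```bash
python3 - <<'E'
from h import *
f=dict(np.load('pics/w2.npz'))
t,th,r=fit(f,[(228,92),(422,93),(413,248),(235,247)],[(-.08,-.095,.014),(-.08,.095,.014),(.08,.095,.014),(.08,-.095,.014)])
print('tray',np.round(t,4),round(np.degrees(th),2),np.round(r*1e3,1).tolist())
c,s=np.cos(th),np.sin(th)
for n,p in dict(g1=(388,223),g2=(321,219),g3=(251,135),sA=(258,220),sB=(390,136),sC=(325,131)).items():
    w=pix2w(f,*p,.054)[:2]; print(n,np.round(w,4),'in tray',np.round(np.array([[c,s],[-s,c]])@(w-t)*1e3,1))
E
```

```text
tray [0.4365 0.2888] -10.65 [[2.3, 2.0], [1.4, -2.8], [-1.8, -0.1], [-1.9, 0.9]]
g1 [0.4866 0.3396] in tray [39.9 59.2]
g2 [0.4716 0.2787] in tray [36.4 -3.5]
g3 [0.3852 0.2318] in tray [-39.8 -65.5]
sA [0.4619 0.2207] in tray [ 37.5 -62.3]
sB [0.4082 0.352 ] in tray [-39.5  56.8]
sC [0.3938 0.2964] in tray [-43.3  -0.4]
```

```bash

python3 -m inch '[0.48,-0.19,0.8,0.5,0,0,0, 0.48,-0.19,0.8,0.5,0,0,0, 0.48,-0.19,0.8,1,0,0,0, 0.48,-0.19,0.8,1,0,0,0, 0.48,0,0,1,0,0,0]' >/dev/null
python3 -m inch '[0.48,0,0,1,0,0,0.05, 0.48,0,0,1,0,0,0, 0.48,0,0,1,0,0,0, 0.48,0,0,1,0,0,0, 0.48,0,0,0.5,0,0,0]' >/dev/null
python3 -m inch '[0.48,0,0,0,0,0,0, 0.48,0,0,0,0,0,0]' >/dev/null
python3 -c 'from h import *; d(.4855,.3393,.036,169.4)'
```

```text
t 12.3 tcp [0.4871 0.3376 0.095 ] psi 169.23 tilt 0.04 w 44.0mm ff 0.0 F [ 0.3  0.6 -0.7] q7 0.19 | turn -0.04 then x 0.09 y 0.07 z 2.95
```

```bash

python3 -m inch '[0.48,0.08,0.07,0.8,0,0,0, 0.48,0,0,0.8,0,0,0, 0.48,0,0,0.8,0,0,0, 0.48,0,0,0.55,0,0,0, 0,0,0,0,0,0,0]' 30 | grep -v rot
python3 -m inch '[0,0,0,0,0,0,0, 0,0,0,0,0,0,0, 0,0,0,0,0,0,0, 0,0,0,0,0,0,0, 0,0,0,0,0,0,0]' | grep -v rot
python3 -m inch '[0,0,0,-0.5,0,0,0, 0,0,0,-1,0,0,0, 0,0,0,-1,0,0,0, 0,0,0,-1,0,0,0, 0,0,0,-1,0,0,0]' | grep -v rot
python3 -c 'from h import *; d(.4855,.3393,.036,169.4)'
```

```text
time_s: 12.75
tool_pos: [0.4853, 0.3392, 0.0348]
wrist_force: [-0.8, -0.2, -0.2]
width: 0.0408
finger_force: 0.0
time_s: 13.17
tool_pos: [0.486, 0.3404, 0.037]
wrist_force: [-1.4, -1.8, 7.2]
width: 0.024
finger_force: 29.9
time_s: 13.58
tool_pos: [0.4852, 0.3399, 0.1272]
wrist_force: [0.8, 0.3, -3.1]
width: 0.0239
finger_force: 29.9
t 13.6 tcp [0.4852 0.3399 0.1272] psi 169.30 tilt 0.02 w 23.9mm ff 29.9 F [ 0.8  0.3 -3.1] q7 0.21 | turn -0.03 then x -0.02 y -0.03 z 4.56
```

```bash

python3 -m inch '[0,0,0,0,0,0,-1, 0,0,0,0,0,0,-1, 0,0,0,0,0,0,-1, 0,0,0,0,0,0,-1, 0,0,0,0,0,0,-0.9]' >/dev/null
for i in 1 2 3; do python3 -m inch '[0,-0.21,-0.96,0,0,0,0, 0,-0.21,-0.96,0,0,0,0, 0,-0.21,-0.96,0,0,0,0, 0,-0.21,-0.96,0,0,0,0, 0,-0.21,-0.96,0,0,0,0]' >/dev/null; done
python3 -m inch '[0,0,0,0.5,0,0,0, 0,0,0,0,0,0,0, 0,0,0,0,0,0,0]' >/dev/null
python3 -c 'from h import *; d(.5919,.0645,.043,188.9); snap("wrist","w3.png")'
```

```text
t 15.5 tcp [0.5914 0.0656 0.1157] psi -171.11 tilt 0.07 w 23.6mm ff 29.9 F [-0.5  1.  -3.1] q7 0.99 | turn -0.00 then x -0.01 y -0.06 z 3.64
```

View pics/w3.png

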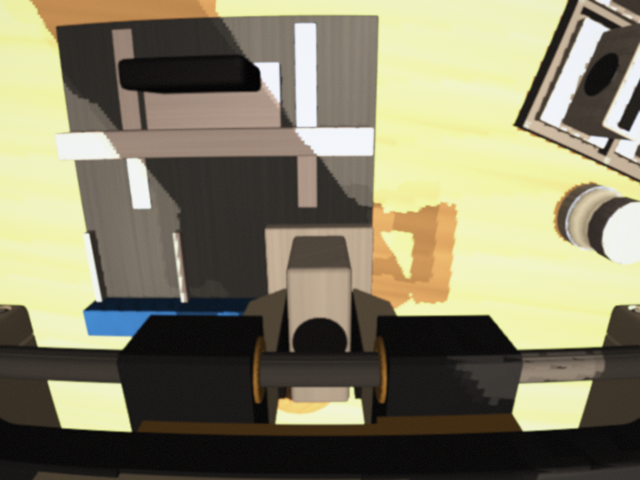

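The held bracket (tag at (320,338)) is aligned with the fixture over the +62 seat. The ribs are at x ≈ 92 and 180 px and the bed's -x corners at (58,27) and (377,16). I'll refine the fixture pose before lowering.

```bash
python3 - <<'E'
from h import *
f=dict(np.load('pics/w3.npz'))
t,th,r=fit(f,[(58,27),(377,16),(179,232),(90,233)],[(-.1,-.098,.01),(-.1,.098,.01),(.03,-.031,.018),(.03,-.093,.018)])
print('fixture',np.round(t,4),round(np.degrees(th),2),np.round(r*1e3,1).tolist())
c,s=np.cos(th),np.sin(th)
for p,z in [((86,333),.032),((86,312),.032),((183,302),.018),((246,300),.032)]: print(p,np.round(np.array([[c,s],[-s,c]])@(pix2w(f,*p,z)[:2]-t)*1e3,1))
# held bracket foot: near edge corners (266,227),(372,224), bottom at TCP z-.033 -> foot top +.008
z=.1157-.033+.008
a,b=pix2w(f,266,227,z),pix2w(f,372,224,z); m=(a+b)/2; print('foot edge',np.round(a,4),np.round(b,4),'w',np.linalg.norm(a-b),'tag',np.round(pix2w(f,320,338,z+.042),4))
e=(b-a)[:2]; print('yaw of foot edge',np.degrees(np.arctan2(-e[0],e[1])),'origin est',np.round(m[:2]+.033*np.array([c,s]),4))
E
```

```text
fixture [ 5.629e-01 -2.000e-04] 9.4 [[0.3, 1.1], [1.7, -2.2], [-0.9, 0.1], [-1.1, 1.1]]
(86, 333) [  96.6 -100.5]
(86, 312) [ 80.4 -97. ]
(183, 302) [ 79.6 -34.1]
(246, 300) [71.2 12.9]
foot edge [0.5626 0.0369 0.0907] [0.5538 0.0842 0.0907] w 0.0480881752310567 tag [0.5902 0.066  0.1327]
yaw of foot edge 10.520852782520388 origin est [0.5907 0.066 ]
```

```bash

python3 -m inch '[0,-0.03,0,0.9,0,0,0, 0,0,0,0.9,0,0,0, 0,0,0,0.8,0,0,0, 0,0,0,0.5,0,0,0, 0,0,0,0.2,0,0,0]' |grep -v rot
python3 -m inch '[0,0,0,0.15,0,0,0, 0,0,0,0.15,0,0,0, 0,0,0,0.05,0,0,0, 0,0,0,0,0,0,0, 0,0,0,0,0,0,0]' |grep -v rot
```

```text
time_s: 15.97
tool_pos: [0.5919, 0.0661, 0.0487]
wrist_force: [-0.9, -0.3, -3.1]
width: 0.0238
finger_force: 29.9
time_s: 16.38
tool_pos: [0.5931, 0.0654, 0.0432]
wrist_force: [0.4, 0.2, -2.4]
width: 0.0239
finger_force: 29.9
```

```bash

python3 -m inch '[0,0,0,0.04,0,0,0, 0.48,0,0,0,0,0,0, 0.48,0,0,0,0,0,0, 0.48,0,0,0,0,0,0, 0.48,0,0,0,0,0,0]' |grep -v rot
python3 -m inch '[0.48,0,0,-0.5,0,0,0, 0.48,0,0,-1,0,0,0, 0.48,0,0,-1,0,0,0, 0.48,0,0,-1,0,0,0, 0.48,0,0,-1,0,0,0]' >/dev/null
for i in 1 2; do python3 -m inch '[0.48,0.365,0.96,0,0,0,0, 0.48,0.365,0.96,0,0,0,0, 0.48,0.365,0.96,0,0,0,0, 0.48,0.365,0.96,0,0,0,0, 0.48,0.365,0.96,0,0,0,0]' >/dev/null; done
python3 -m inch '[0.48,0.365,0.96,0,0,0,0, 0.48,0.365,0.96,0,0,0,0, 0.48,0,0,0,0,0,1, 0.48,0,0,0,0,0,1, 0.48,0,0,0,0,0,1]' >/dev/null
python3 -m inch '[0.48,0,0,0,0,0,1, 0.48,0,0,0,0,0,0.9, 0.48,0,0,0.5,0,0,0, 0.48,0,0,0.5,0,0,0, 0.48,0,0,0,0,0,0]' >/dev/null
python3 -c 'from h import *; d(.471,.2793,.036,169.4)'
```

```text
time_s: 16.8
tool_pos: [0.593, 0.0653, 0.0421]
wrist_force: [-0.2, -0.2, 0.8]
width: 0.0425
finger_force: 0.0
t 18.9 tcp [0.4698 0.2784 0.1098] psi 169.40 tilt 0.17 w 44.2mm ff 0.0 F [ 0.1 -0.1 -1.3] q7 0.25 | turn 0.00 then x -0.05 y 0.06 z 3.69
```

```bash

python3 -m inch '[0.48,-0.05,0.06,0.9,0,0,0, 0.48,0,0,0.9,0,0,0, 0.48,0,0,0.9,0,0,0, 0.48,0,0,0.95,0,0,0, 0.48,0,0,0,0,0,0]' | grep -v rot
python3 -m inch '[0,0,0,0,0,0,0, 0,0,0,0,0,0,0, 0,0,0,0,0,0,0, 0,0,0,0,0,0,0, 0,0,0,0,0,0,0]' 30| grep -v rot
python3 -m inch '[0,0,0,-0.5,0,0,0, 0,0,0,-1,0,0,0, 0,0,0,-1,0,0,0, 0,0,0,-1,0,0,0, 0,0,0,-1,0,0,0]' | grep -v rot
for i in 1; do python3 -m inch '[0,0,0,0,0,0,-1, 0,0,0,0,0,0,-1, 0,0,0,0,0,0,-1, 0,0,0,0,0,0,-1, 0,0,0,0,0,0,-0.9]' >/dev/null; done
python3 -c 'from h import *; d(.6019,.0043,.126,189)'
```

```text
time_s: 19.3
tool_pos: [0.4701, 0.2787, 0.0356]
wrist_force: [-1.4, -0.7, 0.2]
width: 0.0437
finger_force: 0.0
time_s: 19.72
tool_pos: [0.4724, 0.2805, 0.0399]
wrist_force: [-0.2, -1.3, 6.6]
width: 0.0238
finger_force: 30.0
time_s: 20.13
tool_pos: [0.4716, 0.2805, 0.1305]
wrist_force: [0.7, 0.2, -1.5]
width: 0.0237
finger_force: 30.0
t 20.6 tcp [0.4718 0.2804 0.1297] psi -170.91 tilt 0.02 w 24.0mm ff 30.0 F [ 0.4  0.  -1.5] q7 0.56 | turn 0.02 then x -4.27 y -14.65 z 0.18
```

```bash

for i in 1 2 3; do python3 -m inch '[0,-0.285,-0.977,0,0,0,0, 0,-0.285,-0.977,0,0,0,0, 0,-0.285,-0.977,0,0,0,0, 0,-0.285,-0.977,0,0,0,0, 0,-0.285,-0.977,0,0,0,0]' >/dev/null; done
python3 -m inch '[0,0,0,0.6,0,0,0, 0,0,0,0.6,0,0,0, 0,0,0,0,0,0,0]' >/dev/null
python3 -c 'from h import *; d(.6019,.0043,.046,189); snap("wrist","w4.png")'
```

```text
t 22.1 tcp [0.5998 0.004  0.1027] psi -171.11 tilt 0.20 w 24.3mm ff 30.0 F [-1.4  0.4 -2.7] q7 1.08 | turn -0.03 then x -0.11 y -0.00 z 2.84
```

View pics/w4.png

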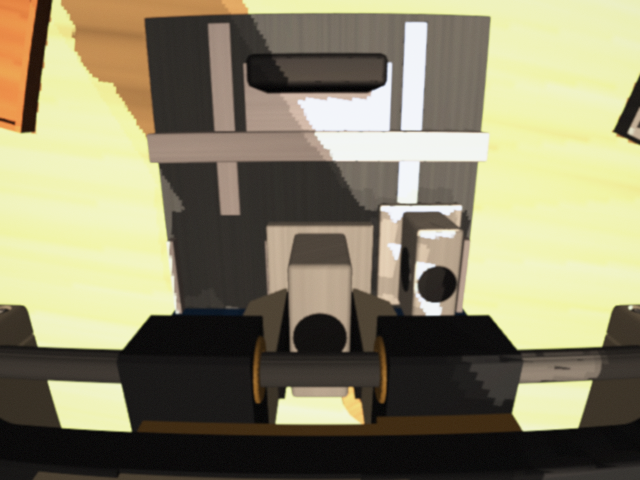

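g1 (tag at (437,284)) stands squarely in its seat. The held bracket (tag at (320,335)) is centred over the middle seat. Lowering it.

```bash

python3 -m inch '[0,-0.1,0,0.8,0,0,0, 0,0,0,0.8,0,0,0, 0,0,0,0.6,0,0,0, 0,0,0,0.3,0,0,0, 0,0,0,0.1,0,0,0]' |grep -v rot
python3 -m inch '[0,0,0,0.15,0,0,0, 0,0,0,0.1,0,0,0, 0,0,0,0,0,0,0, 0,0,0,0,0,0,0]' |grep -v rot
```

```text
time_s: 22.52
tool_pos: [0.6027, 0.0047, 0.0515]
wrist_force: [-0.2, 0.3, -2.7]
width: 0.0238
finger_force: 30.0
time_s: 22.85
tool_pos: [0.6038, 0.0044, 0.0483]
wrist_force: [-1.0, -0.1, -1.9]
width: 0.0238
finger_force: 30.0
```

```bash

python3 -m inch '[0,0,0,0.08,0,0,0, 0,0,0,0.06,0,0,0, 0,0,0,0.05,0,0,0, 0,0,0,0,0,0,0]' |grep -v rot
```

```text
time_s: 23.18
tool_pos: [0.6039, 0.0043, 0.0459]
wrist_force: [-5.9, -2.2, 15.2]
width: 0.0239
finger_force: 30.0
```

```bash

python3 -m inch '[0.48,0,0,-0.1,0,0,0, 0.48,0,0,0,0,0,0, 0.48,0,0,0,0,0,0, 0.48,0,0,0,0,0,0, 0.48,0,0,0,0,0,0]' |grep -v rot
python3 -m inch '[0.48,0,0,-0.5,0,0,0, 0.48,0,0,-1,0,0,0, 0.48,0,0,-1,0,0,0, 0.48,0,0,-1,0,0,0, 0.48,0,0,-1,0,0,0]' >/dev/null
for i in 1 2; do python3 -m inch '[0.48,0.645,0.93,0,0,0,0, 0.48,0.645,0.93,0,0,0,0, 0.48,0.645,0.93,0,0,0,0, 0.48,0.645,0.93,0,0,0,0, 0.48,0.645,0.93,0,0,0,0]' >/dev/null; done
python3 -m inch '[0.48,0.645,0.93,0,0,0,0, 0.48,0.645,0.93,0,0,0,0, 0.48,0.645,0.93,0,0,0,0, 0.48,0.645,0.93,0,0,0,0, 0.48,0,0,0,0,0,1]' >/dev/null
python3 -m inch '[0.48,0,0,0,0,0,1, 0.48,0,0,0,0,0,1, 0.48,0,0,0.5,0,0,1, 0.48,0,0,0.5,0,0,0.9, 0.48,0,0,0,0,0,0]' >/dev/null
python3 -c 'from h import *; d(.385,.2333,.036,169.4)'
```

```text
time_s: 23.6
tool_pos: [0.6035, 0.0043, 0.046]
wrist_force: [-0.1, -0.8, -0.3]
width: 0.0441
finger_force: 0.0
t 25.7 tcp [0.3843 0.2334 0.1155] psi 169.13 tilt 0.08 w 44.2mm ff 0.0 F [-0.   0.2  0.9] q7 0.22 | turn -0.07 then x -0.03 y 0.00 z 3.98
```

```bash

python3 -m inch '[0.48,-0.03,0,1,0,0,0, 0.48,0,0,1,0,0,0, 0.48,0,0,1,0,0,0, 0.48,0,0,0.95,0,0,0, 0.48,0,0,0,0,0,0]' | grep -v rot
python3 -m inch '[0,0,0,0,0,0,0, 0,0,0,0,0,0,0, 0,0,0,0,0,0,0, 0,0,0,0,0,0,0, 0,0,0,0,0,0,0]' 30| grep -v rot
python3 -m inch '[0,0,0,-0.5,0,0,0, 0,0,0,-1,0,0,0, 0,0,0,-1,0,0,0, 0,0,0,-1,0,0,0, 0,0,0,-1,0,0,0]' | grep -v rot
for i in 1; do python3 -m inch '[0,0,0,-0.5,0,0,-1, 0,0,0,0,0,0,-1, 0,0,0,0,0,0,-1, 0,0,0,0,0,0,-1, 0,0,0,0,0,0,-0.9]' >/dev/null; done
python3 -c 'from h import *; d(.6117,-.0569,.136,189)'
```

```text
time_s: 26.1
tool_pos: [0.3844, 0.2328, 0.0353]
wrist_force: [-0.6, -1.1, -0.4]
width: 0.044
finger_force: 0.0
time_s: 26.52
tool_pos: [0.386, 0.2336, 0.0382]
wrist_force: [-1.1, -2.4, 8.3]
width: 0.024
finger_force: 30.0
time_s: 26.93
tool_pos: [0.3852, 0.2337, 0.1289]
wrist_force: [1.1, 0.0, -1.3]
width: 0.0237
finger_force: 30.0
t 27.4 tcp [0.3855 0.2336 0.1382] psi -170.91 tilt 0.05 w 23.8mm ff 30.0 F [-0.2  0.6 -2.2] q7 0.55 | turn 0.02 then x -8.90 y -16.11 z 0.11
```

```bash

for i in 1 2 3; do python3 -m inch '[0,-0.524,-0.948,0,0,0,0, 0,-0.524,-0.948,0,0,0,0, 0,-0.524,-0.948,0,0,0,0, 0,-0.524,-0.948,0,0,0,0, 0,-0.524,-0.948,0,0,0,0]' >/dev/null; done
python3 -m inch '[0,-0.524,-0.948,0,0,0,0, 0,-0.524,-0.948,0,0,0,0, 0,0,0,0.8,0,0,0, 0,0,0,0.8,0,0,0, 0,0,0,0,0,0,0]' >/dev/null
python3 -c 'from h import *; d(.6117,-.0569,.046,189)'
```

```text
t 29.0 tcp [ 0.6096 -0.0583  0.1033] psi -171.17 tilt 0.22 w 24.0mm ff 30.0 F [-0.7  0.9 -1.9] q7 1.19 | turn -0.04 then x -0.12 y 0.05 z 2.86
```

```bash

python3 -m inch '[0,-0.06,0.05,0.8,0,0,0, 0,0,0,0.8,0,0,0, 0,0,0,0.6,0,0,0, 0,0,0,0.3,0,0,0, 0,0,0,0.1,0,0,0]' |grep -v rot
python3 -m inch '[0,0,0,0.1,0,0,0, 0,0,0,0.1,0,0,0, 0,0,0,0.1,0,0,0, 0,0,0,0,0,0,0]' |grep -v rot
```

```text
time_s: 29.43
tool_pos: [0.6117, -0.0561, 0.0522]
wrist_force: [0.2, -0.0, -2.1]
width: 0.0237
finger_force: 30.0
time_s: 29.77
tool_pos: [0.6124, -0.0562, 0.0472]
wrist_force: [-0.5, -0.8, -0.8]
width: 0.0238
finger_force: 30.0
```

```bash

python3 -m inch '[0,0,0,0.08,0,0,0, 0,0,0,0.06,0,0,0, 0,0,0,0,0,0,0]' |grep -v rot
python3 -m inch '[0.48,0,0,0,0,0,0, 0.48,0,0,0,0,0,0, 0.48,0,0,0,0,0,0, 0.48,0,0,0,0,0,0, 0.48,0,0,-0.5,0,0,0]' |grep -v rot
for i in 1 2; do python3 -m inch '[0.48,0,0,-1,0,0,0, 0.48,0,0,-1,0,0,0, 0.48,0,0,-1,0,0,0, 0.48,0,0,-1,0,0,0, 0.48,0,0,-1,0,0,0]' >/dev/null;done
python3 -c 'from h import *; d(.47,-.05,.25,189)'
```

```text
time_s: 30.02
tool_pos: [0.6124, -0.0562, 0.0444]
wrist_force: [0.7, 0.2, -1.4]
width: 0.0234
finger_force: 30.0
time_s: 30.43
tool_pos: [0.6112, -0.0564, 0.0531]
wrist_force: [-0.3, -0.5, 0.0]
width: 0.0438
finger_force: 0.0
t 31.3 tcp [ 0.612  -0.0559  0.2562] psi -171.09 tilt 0.03 w 44.0mm ff 0.0 F [ 0.9 -0.4 -0.4] q7 1.31 | turn -0.02 then x 6.97 y 1.40 z 0.31
```

```bash

for i in 1 2 3; do python3 -m inch '[0.48,0.27,0.985,0,0,0,0, 0.48,0.27,0.985,0,0,0,0, 0.48,0.27,0.985,0,0,0,0, 0.48,0.27,0.985,0,0,0,0, 0.48,0.27,0.985,0,0,0,0]' >/dev/null; done
python3 -m inch '[0.48,0.27,0.985,0,0,0,0, 0.48,0.27,0.985,0,0,0,0, 0.48,0.27,0.985,0,0,0,0, 0.48,0,0,0,0,0,1, 0.48,0,0,0,0,0,1]' >/dev/null
python3 -m inch '[0.48,0,0,0,0,0,1, 0.48,0,0,0,0,0,1, 0.48,0,0,0,0,0,0.9, 0.48,0,0,0,0,0,0, 0.48,0,0,0,0,0,0]' >/dev/null
python3 -c 'from h import *; d(.4619,.222,.036,169.4); snap("wrist","w5.png")'
```

```text
t 33.4 tcp [0.4614 0.2794 0.255 ] psi 169.41 tilt 0.04 w 44.0mm ff 0.0 F [-0.   0.8  0.2] q7 0.38 | turn 0.00 then x -0.55 y -2.82 z 10.95
```

View pics/w5.png

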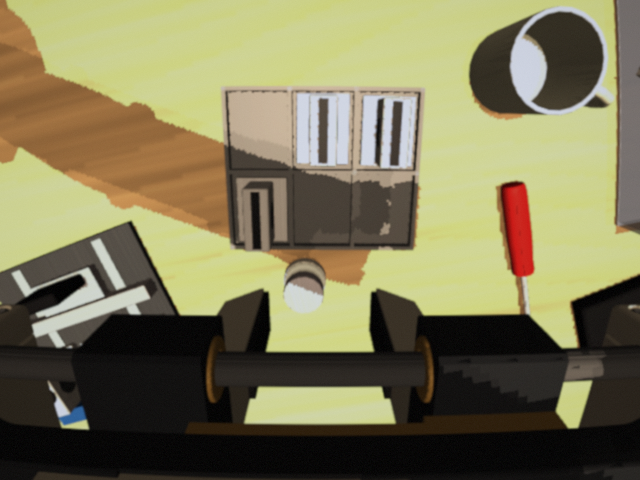

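Three scrap brackets remain: strips at (257,219), (323,131) and (397,131). The dark bar at (382,131) is a shadowed side face, not a tag.

```bash
python3 - <<'E'
from h import *
f=dict(np.load('pics/w5.npz'))
for n,p in dict(sA=(257,219),sB=(397,131),sC=(323,131)).items(): print(n,np.round(pix2w(f,*p,.054),4))
E
python3 -m inch '[0.48,-0.14,-0.7,0.8,0,0,0, 0.48,-0.14,-0.7,0.8,0,0,0, 0.48,-0.14,-0.7,0.8,0,0,0, 0.48,-0.14,-0.7,0.8,0,0,0, 0.48,0,0,1,0,0,0]' >/dev/null
python3 -m inch '[0.48,0,0,1,0,0,0, 0.48,0,0,1,0,0,0, 0.48,0,0,1,0,0,0, 0.48,0,0,0.5,0,0,0, 0.48,0,0,0,0,0,0]' >/dev/null
python3 -c 'from h import *; d(.4619,.222,.036,169.4)'
```

```text
sA [0.4607 0.2225 0.054 ]
sB [0.407  0.3575 0.054 ]
sC [0.3957 0.2954 0.054 ]
t 34.2 tcp [0.4611 0.2213 0.0986] psi 169.36 tilt 0.19 w 43.9mm ff 0.0 F [-0.   0.1  0. ] q7 0.31 | turn -0.01 then x -0.03 y 0.04 z 3.13
```

```bash

python3 -m inch '[0.48,-0.03,0.05,0.8,0,0,0, 0.48,0,0,0.8,0,0,0, 0.48,0,0,0.8,0,0,0, 0.48,0,0,0.73,0,0,0, 0.48,0,0,0,0,0,0]' | grep -v rot
python3 -m inch '[0,0,0,0,0,0,0, 0,0,0,0,0,0,0, 0,0,0,0,0,0,0, 0,0,0,0,0,0,0, 0,0,0,0,0,0,0]' 30| grep -v rot
python3 -m inch '[0,0,0,-0.5,0,0,0, 0,0,0,-1,0,0,0, 0,0,0,-1,0,0,0, 0,0,0,-1,0,0,0, 0,0,0,-1,0,0,0]' | grep -v rot
python3 -m inch '[0,0,0,-1,0,0,-0.6, 0,0,0,-0.5,0,0,0]' >/dev/null
for i in 1 2 3 4 5; do python3 -m inch '[0,-0.188,-0.98,0,0,0,0, 0,-0.188,-0.98,0,0,0,0, 0,-0.188,-0.98,0,0,0,0, 0,-0.188,-0.98,0,0,0,0, 0,-0.188,-0.98,0,0,0,0]' >/dev/null; done
python3 -m inch '[0,-0.188,-0.98,0,0,0,0, 0,-0.188,-0.98,0,0,0,0, 0,0,0,0,0,0,0, 0,0,0,0,0,0,0]' >/dev/null
python3 -c 'from h import *; d(.488,-.336,.036,171.8);snap("wrist","w6.png")'
```

```text
time_s: 34.65
tool_pos: [0.4625, 0.2225, 0.0367]
wrist_force: [-0.8, -0.7, 0.3]
width: 0.044
finger_force: 0.0
time_s: 35.07
tool_pos: [0.4634, 0.2225, 0.0387]
wrist_force: [-1.1, -4.3, 9.3]
width: 0.0237
finger_force: 30.0
time_s: 35.48
tool_pos: [0.4627, 0.2233, 0.1295]
wrist_force: [0.0, 0.2, -1.5]
width: 0.0239
finger_force: 30.0
t 38.1 tcp [ 0.4863 -0.3164  0.1575] psi 171.49 tilt 0.03 w 24.0mm ff 30.0 F [-0.3  0.3 -2.3] q7 1.45 | turn -0.08 then x -0.22 y -0.96 z 6.07
```

View pics/w6.png

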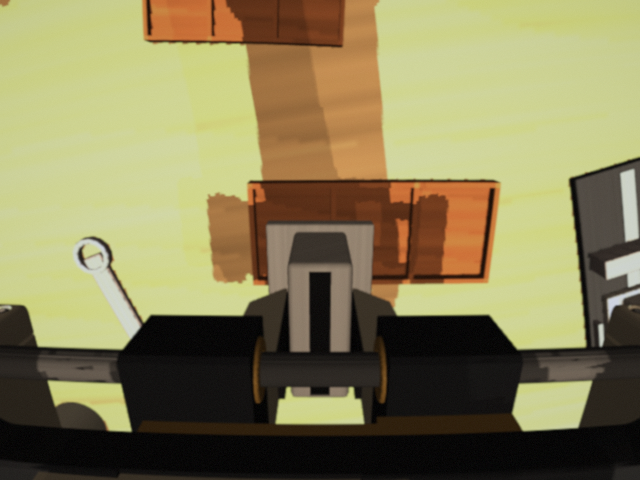

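The large rack is below the gripper, with rim corners at (249,182), (500,182), (490,282) and (255,282). The smaller rack is at the top left. I'll fit the rack pose.

```bash
python3 - <<'E'
from h import *
f=dict(np.load('pics/w6.npz'))
t,th,r=fit(f,[(249,182),(500,182),(490,282),(255,282)],[(-.041,-.095,.014),(-.041,.095,.014),(.041,.095,.014),(.041,-.095,.014)])
print('rack',np.round(t,4),round(np.degrees(th),2),np.round(r*1e3,1).tolist())
c,s=np.cos(th),np.sin(th)
for y in (-.062,0,.062): print(np.round([t[0]-s*y,t[1]+c*y],4))
d(t[0]+s*.062,t[1]-c*.062,.036,180+np.degrees(th))
z=.1575-.0347+.008; a,b=pix2w(f,267,223,z),pix2w(f,373,223,z); print('foot',np.round(a,4),np.round(b,4)); m=(a+b)[:2]/2; print('origin est',m+.033*np.array([np.cos(np.radians(-8.5)),np.sin(np.radians(-8.5))]))
E
```

```text
rack [ 0.499  -0.2746] -8.34 [[0.7, 0.6], [0.3, -2.2], [0.1, 0.5], [-1.1, 1.1]]
[ 0.49  -0.336]
[ 0.499  -0.2746]
[ 0.508  -0.2133]
t 38.1 tcp [ 0.4866 -0.315   0.1577] psi 171.61 tilt 0.05 w 23.5mm ff 30.0 F [ 0.2  0.  -1.6] q7 1.45 | turn -0.01 then x -0.32 y -1.01 z 6.08
foot [ 0.4487 -0.3343  0.1308] [ 0.4559 -0.2864  0.1308]
origin est [ 0.48495057 -0.31524664]
```

```bash

python3 -m inch '[0,-0.15,-0.5,0,0,0,0, 0,-0.15,-0.5,0.5,0,0,0, 0,0,0,1,0,0,0, 0,0,0,1,0,0,0, 0,0,0,1,0,0,0]' >/dev/null
python3 -m inch '[0,0,0,1,0,0,0, 0,0,0,0.3,0,0,0, 0,0,0,0,0,0,0, 0,0,0,0,0,0,0]' >/dev/null
python3 -c 'from h import *; d(.490,-.336,.039,171.6)'
```

```text
t 38.9 tcp [ 0.4901 -0.3361  0.0619] psi 171.69 tilt 0.01 w 23.6mm ff 30.0 F [ 0.5 -0.1 -1.5] q7 1.40 | turn 0.02 then x 0.01 y 0.01 z 1.14
```

```bash

python3 -m inch '[0,0,0,0.4,0,0,0, 0,0,0,0.3,0,0,0, 0,0,0,0.2,0,0,0, 0,0,0,0.1,0,0,0, 0,0,0,0,0,0,0]' |grep -v rot
python3 -m inch '[0,0,0,0.1,0,0,0, 0,0,0,0.1,0,0,0, 0,0,0,0,0,0,0, 0,0,0,0,0,0,0]' |grep -v rot
```

```text
time_s: 39.28
tool_pos: [0.4895, -0.336, 0.0413]
wrist_force: [-0.7, -0.0, -1.9]
width: 0.0238
finger_force: 30.0
time_s: 39.62
tool_pos: [0.49, -0.3362, 0.0387]
wrist_force: [-3.6, 0.5, 8.7]
width: 0.0238
finger_force: 30.0
```

```bash

python3 -m inch '[0.48,0,0,0,0,0,0, 0.48,0,0,0,0,0,0, 0.48,0,0,0,0,0,0, 0.48,0,0,0,0,0,0, 0.48,0,0,-0.5,0,0,0]' |grep -v rot
python3 -m inch '[0.48,0,0,-1,0,0,0, 0.48,0,0,-1,0,0,0, 0.48,0,0,-1,0,0,0, 0.48,0,0,-1,0,0,0, 0.48,0,0,-1,0,0,0]' >/dev/null
for i in 1 2 3 4 5 6; do python3 -m inch '[0.48,0.299,0.987,0,0,0,0, 0.48,0.299,0.987,0,0,0,0, 0.48,0.299,0.987,0,0,0,0, 0.48,0.299,0.987,0,0,0,0, 0.48,0.299,0.987,0,0,0,0]' >/dev/null; done
python3 -m inch '[0.48,0.299,0.987,0,0,0,0, 0.48,0,0,0.5,0,0,0.55, 0.48,0,0,0.9,0,0,0, 0.48,0,0,0.9,0,0,0, 0.48,0,0,0,0,0,0]' >/dev/null
python3 -c 'from h import *; d(.396,.296,.036,169.4)'
```

```text
time_s: 40.03
tool_pos: [0.4887, -0.3357, 0.0464]
wrist_force: [-0.2, -0.3, 0.2]
width: 0.0438
finger_force: 0.0
t 43.4 tcp [0.3938 0.2952 0.0998] psi 169.51 tilt 0.21 w 44.1mm ff 0.0 F [-0.5 -0.6  0.9] q7 0.11 | turn 0.03 then x -0.10 y 0.06 z 3.19
```

```bash

python3 -m inch '[0.48,-0.08,0.06,0.8,0,0,0, 0.48,0,0,0.8,0,0,0, 0.48,0,0,0.8,0,0,0, 0.48,0,0,0.75,0,0,0, 0.48,0,0,0,0,0,0]' | grep -v rot
python3 -m inch '[0,0,0,0,0,0,0, 0,0,0,0,0,0,0, 0,0,0,0,0,0,0, 0,0,0,0,0,0,0, 0,0,0,0,0,0,0]' 30| grep -v rot
python3 -m inch '[0,0,0,-0.5,0,0,0, 0,0,0,-1,0,0,0, 0,0,0,-1,0,0,0, 0,0,0,-1,0,0,0, 0,0,0,-1,0,0,0]' | grep -v rot
python3 -m inch '[0,0,0,-1,0,0,-0.55, 0,0,0,-0.5,0,0,0]' >/dev/null
for i in 1 2 3 4 5; do python3 -m inch '[0,-0.331,-0.982,0,0,0,0, 0,-0.331,-0.982,0,0,0,0, 0,-0.331,-0.982,0,0,0,0, 0,-0.331,-0.982,0,0,0,0, 0,-0.331,-0.982,0,0,0,0]' >/dev/null; done
python3 -m inch '[0,-0.331,-0.982,0,0,0,0, 0,-0.331,-0.982,0,0,0,0, 0,-0.331,-0.982,0,0,0,0, 0,0,0,0,0,0,0, 0,0,0,0,0,0,0]' >/dev/null
python3 -c 'from h import *; d(.499,-.2746,.062,171.6)'
```

```text
time_s: 43.78
tool_pos: [0.3962, 0.2963, 0.0377]
wrist_force: [-0.9, -0.2, 1.1]
width: 0.0438
finger_force: 0.0
time_s: 44.2
tool_pos: [0.3972, 0.297, 0.0397]
wrist_force: [-1.6, -3.3, 7.8]
width: 0.0242
finger_force: 30.0
time_s: 44.62
tool_pos: [0.3964, 0.2973, 0.1304]
wrist_force: [-0.1, 0.3, -2.6]
width: 0.0237
finger_force: 30.0
t 47.3 tcp [ 0.5002 -0.2748  0.1584] psi 171.49 tilt 0.04 w 24.1mm ff 30.0 F [-0.6  0.6 -2.4] q7 1.38 | turn -0.03 then x 0.06 y 0.00 z 4.82
```

```bash

python3 -m inch '[0,0.05,0,1,0,0,0, 0,0,0,1,0,0,0, 0,0,0,1,0,0,0, 0,0,0,1,0,0,0, 0,0,0,0.8,0,0,0]' >/dev/null
python3 -m inch '[0,0,0,0.4,0,0,0, 0,0,0,0.3,0,0,0, 0,0,0,0.2,0,0,0, 0,0,0,0.1,0,0,0, 0,0,0,0,0,0,0]' |grep -v rot
python3 -m inch '[0,0,0,0.1,0,0,0, 0,0,0,0,0,0,0, 0,0,0,0,0,0,0]' |grep -v rot
```

```text
time_s: 48.12
tool_pos: [0.5001, -0.2736, 0.0437]
wrist_force: [-0.5, 0.1, -1.6]
width: 0.0237
finger_force: 29.9
time_s: 48.37
tool_pos: [0.4997, -0.2734, 0.0408]
wrist_force: [0.4, -0.6, -1.5]
width: 0.0242
finger_force: 29.9
```

```bash

python3 -m inch '[0,0,0,0.06,0,0,0, 0.48,0,0,0,0,0,0, 0.48,0,0,0,0,0,0, 0.48,0,0,0,0,0,0, 0.48,0,0,0,0,0,0]' |grep -v rot
python3 -m inch '[0.48,0,0,-1,0,0,0, 0.48,0,0,-1,0,0,0, 0.48,0,0,-1,0,0,0, 0.48,0,0,-1,0,0,0, 0.48,0,0,-1,0,0,0]' >/dev/null
for i in 1 2 3 4 5 6; do python3 -m inch '[0.48,0.3,0.985,-0.05,0,0,0, 0.48,0.3,0.985,-0.05,0,0,0, 0.48,0.3,0.985,0,0,0,0, 0.48,0.3,0.985,0,0,0,0, 0.48,0.3,0.985,0,0,0,0]' >/dev/null; done
python3 -m inch '[0.48,0.2,0.95,0,0,0,0, 0.48,0,0,0.5,0,0,0.55, 0.48,0,0,0.9,0,0,0, 0.48,0,0,0.9,0,0,0, 0.48,0,0,0,0,0,0]' >/dev/null
python3 -c 'from h import *; d(.4075,.358,.039,169.4)'
```

```text
time_s: 48.78
tool_pos: [0.4996, -0.2737, 0.0396]
wrist_force: [0.4, -0.5, -0.0]
width: 0.0429
finger_force: 0.0
t 52.1 tcp [0.4048 0.355  0.1028] psi 169.49 tilt 0.25 w 43.9mm ff 0.0 F [ 0.3  0.1 -0.4] q7 0.05 | turn 0.02 then x -0.11 y 0.17 z 3.19
```

```bash

python3 -m inch '[0.48,-0.1,0.15,0.8,0,0,0, 0.48,0,0,0.8,0,0,0, 0.48,0,0,0.8,0,0,0, 0.48,0,0,0.7,0,0,0, 0.48,0,0,0,0,0,0]' | grep -v rot
python3 -m inch '[0,0,0,0,0,0,0, 0,0,0,0,0,0,0, 0,0,0,0,0,0,0, 0,0,0,0,0,0,0, 0,0,0,0,0,0,0]' 30| grep -v rot
python3 -m inch '[0,0,0,-0.5,0,0,0, 0,0,0,-1,0,0,0, 0,0,0,-1,0,0,0, 0,0,0,-1,0,0,0, 0,0,0,-1,0,0,0]' | grep -v rot
python3 -m inch '[0,0,0,-1,0,0,-0.55, 0,0,0,-0.5,0,0,0]' >/dev/null
for i in 1 2 3 4 5; do python3 -m inch '[0,-0.327,-0.985,0,0,0,0, 0,-0.327,-0.985,0,0,0,0, 0,-0.327,-0.985,0,0,0,0, 0,-0.327,-0.985,0,0,0,0, 0,-0.327,-0.985,0,0,0,0]' >/dev/null; done
python3 -m inch '[0,-0.327,-0.985,0,0,0,0, 0,-0.327,-0.985,0,0,0,0, 0,-0.327,-0.985,0,0,0,0, 0,0,0,0,0,0,0, 0,0,0,0,0,0,0]' >/dev/null
python3 -c 'from h import *; d(.508,-.2133,.062,171.6); snap("wrist","w7.png")'
```

```text
time_s: 52.53
tool_pos: [0.4078, 0.3581, 0.0413]
wrist_force: [0.1, -0.2, -0.4]
width: 0.0442
finger_force: 0.0
time_s: 52.95
tool_pos: [0.4087, 0.359, 0.0443]
wrist_force: [-0.0, -2.9, 6.5]
width: 0.024
finger_force: 30.0
time_s: 53.37
tool_pos: [0.408, 0.3594, 0.1351]
wrist_force: [1.0, 0.5, -1.5]
width: 0.0236
finger_force: 30.0
t 56.0 tcp [ 0.5094 -0.2142  0.1632] psi 171.49 tilt 0.04 w 23.8mm ff 30.0 F [-0.4  1.6 -1.8] q7 1.28 | turn -0.03 then x 0.07 y 0.03 z 5.06
```

View pics/w7.png

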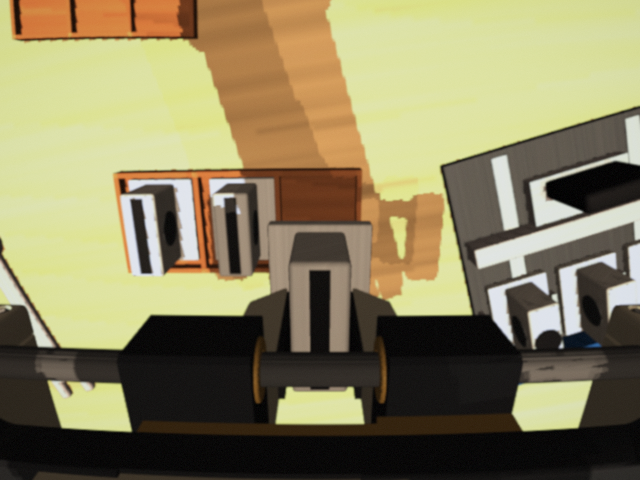

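The scraps at (150,230) and (238,228) stand flat in their pockets. The third is over the last pocket, and the fixture brackets at (530,310) and (605,290) are upright.

```bash

python3 -m inch '[0,0.06,0.03,1,0,0,0, 0,0,0,1,0,0,0, 0,0,0,1,0,0,0, 0,0,0,1,0,0,0, 0,0,0,0.8,0,0,0]' >/dev/null
python3 -m inch '[0,0,0,0.3,0,0,0, 0,0,0,0.3,0,0,0, 0,0,0,0.2,0,0,0, 0,0,0,0.1,0,0,0, 0,0,0,0,0,0,0]' |grep -v rot
python3 -m inch '[0,0,0,0.1,0,0,0, 0,0,0,0.05,0,0,0, 0,0,0,0,0,0,0]' |grep -v rot
```

```text
time_s: 56.92
tool_pos: [0.5088, -0.2122, 0.0498]
wrist_force: [-1.1, 0.2, -2.7]
width: 0.0236
finger_force: 30.0
time_s: 57.17
tool_pos: [0.5086, -0.2125, 0.0466]
wrist_force: [0.5, -0.6, -2.8]
width: 0.0239
finger_force: 30.0
```

```bash

python3 -m inch '[0,0,0,0.08,0,0,0, 0,0,0,0.05,0,0,0, 0,0,0,0,0,0,0]' |grep -v rot
python3 -m inch '[0.48,0,0,0,0,0,0, 0.48,0,0,0,0,0,0, 0.48,0,0,0,0,0,0, 0.48,0,0,0,0,0,0, 0.48,0,0,-0.5,0,0,0]' |grep -v rot
for i in 1 2; do python3 -m inch '[0.48,0,0,-1,0,0,0, 0.48,0,0,-1,0,0,0, 0.48,0,0,-1,0,0,0, 0.48,0,0,-1,0,0,0, 0.48,0,0,-1,0,0,0]' >/dev/null;done
for i in 1 2 3; do python3 -m inch '[0.48,0,0,0,0,0,1, 0.48,0,0,0,0,0,1, 0.48,0,0,0,0,0,1, 0.48,0,0,0,0,0,1, 0.48,0,0,0,0,0,1]' >/dev/null;done
python3 -m inch '[0.48,0,0,0,0,0,1, 0.48,0,0,0,0,0,1, 0.48,0,0,0,0,0,1, 0.48,0,0,0,0,0,0.15]' >/dev/null
python3 -m inch '[0.48,0.85,0.2,0,0,0,0, 0.48,0.85,0.2,0,0,0,0, 0.48,0.85,0.2,0,0,0,0, 0.48,0.85,0.2,0,0,0,0, 0.48,0.85,0.2,0,0,0,0]' >/dev/null
python3 -m inch '[0.48,0.85,0.2,0,0,0,0, 0.48,0.85,0,0,0,0,0, 0.48,0.85,0,0,0,0,0, 0.48,0.85,0,0,0,0,0, 0.48,0,0,0,0,0,0]' >/dev/null
python3 -c 'from h import *; d(.4995,-.0125,.055,98.9); snap("wrist","w8.png")'
```

```text
time_s: 57.42
tool_pos: [0.5086, -0.2124, 0.0443]
wrist_force: [-1.3, 0.6, 1.3]
width: 0.0236
finger_force: 30.0
time_s: 57.83
tool_pos: [0.5075, -0.2122, 0.0528]
wrist_force: [-1.2, -0.4, -0.3]
width: 0.0435
finger_force: 0.0
t 61.1 tcp [ 0.5076 -0.0533  0.2547] psi 99.48 tilt 0.09 w 44.0mm ff 0.0 F [ 0.7 -0.5 -0.1] q7 -0.06 | turn 0.15 then x 2.08 y -0.08 z 9.99
```

View pics/w8.png

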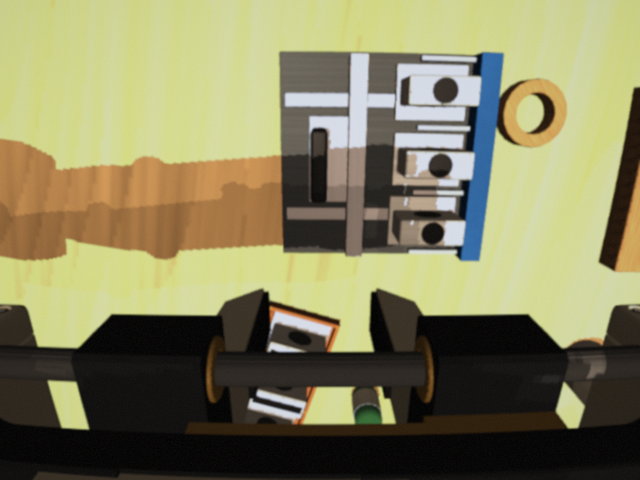

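All three good brackets stand in their seats (tags at (446,91), (441,165) and (432,233)), and the jaw is fully open with its handle at (319,165). Now I close the jaw.

```bash

python3 -m inch '[0.48,0.7,-0.03,0.5,0,0,0.15, 0.48,0.7,-0.03,1,0,0,0, 0.48,0.68,0,1,0,0,0, 0.48,0,0,1,0,0,0, 0.48,0,0,1,0,0,0]' >/dev/null
python3 -m inch '[0.48,0,0,1,0,0,0, 0.48,0,0,0.5,0,0,0, 0.48,0,0,0,0,0,0]' >/dev/null
python3 -c 'from h import *; d(.4995,-.0125,.055,98.9)'
```

```text
t 61.8 tcp [ 0.4995 -0.0176  0.1321] psi 98.48 tilt 0.20 w 44.4mm ff 0.0 F [-0.2 -0.1 -0.9] q7 -0.27 | turn -0.10 then x 0.25 y 0.04 z 3.86
```

```bash

python3 -m inch '[0.48,0.2,0.04,0.8,0,0,-0.1, 0.48,0,0,0.8,0,0,0, 0.48,0,0,0.8,0,0,0, 0.48,0,0,0.8,0,0,0, 0.48,0,0,0.6,0,0,0]' |grep -v rot
python3 -m inch '[0,0,0,0,0,0,0, 0,0,0,0,0,0,0, 0,0,0,0,0,0,0, 0,0,0,0,0,0,0, 0,0,0,0,0,0,0]' 50 |grep -v rot
python3 -m inch '[0,0,0,0,0,0,0, 0,0,0.2,0,0,0,0, 0,0,0.2,0,0,0,0, 0,0,0.2,0,0,0,0, 0,0,0.2,0,0,0,0]' |grep -v rot
python3 -m inch '[0,0,0.15,0,0,0,0, 0,0,0.15,0,0,0,0, 0,0,0.15,0,0,0,0, 0,0,0.1,0,0,0,0, 0,0,0,0,0,0,0]' |grep -v rot
```

```text
time_s: 62.22
tool_pos: [0.5016, -0.013, 0.0579]
wrist_force: [0.7, -1.0, 0.7]
width: 0.0445
finger_force: 0.0
time_s: 62.63
tool_pos: [0.5013, -0.0125, 0.0588]
wrist_force: [-4.4, -0.0, 1.9]
width: 0.0152
finger_force: 1.7
time_s: 63.05
tool_pos: [0.5167, -0.0101, 0.0587]
wrist_force: [-2.3, -0.9, 8.3]
width: 0.0138
finger_force: 50.0
time_s: 63.47
tool_pos: [0.5279, -0.0083, 0.0587]
wrist_force: [-1.8, -0.9, 7.4]
width: 0.0139
finger_force: 50.0
```

```bash

python3 -m inch '[0,0,0.1,0,0,0,0, 0,0,0.1,0,0,0,0, 0,0,0.1,0,0,0,0, 0,0,0,0,0,0,0]' |grep -v rot
python3 -m inch '[0,0,0.1,0,0,0,0, 0,0,0.05,0,0,0,0, 0,0,0,0,0,0,0]' |grep -v rot
```

```text
time_s: 63.8
tool_pos: [0.5326, -0.0076, 0.0587]
wrist_force: [-6.3, -0.8, 12.2]
width: 0.0137
finger_force: 50.0
time_s: 64.05
tool_pos: [0.5338, -0.0074, 0.0587]
wrist_force: [-14.3, -2.4, 19.4]
width: 0.0137
finger_force: 50.0
```

```bash

python3 -m inch '[0,0,0.1,0,0,0,0, 0,0,0.1,0,0,0,0, 0,0,0.05,0,0,0,0, 0,0,0,0,0,0,0, 0,0,0,0,0,0,0]' |grep -v rot
```

```text
time_s: 64.47
tool_pos: [0.5339, -0.0073, 0.0585]
wrist_force: [-32.4, -5.3, 39.8]
width: 0.0138
finger_force: 50.2
```

```bash

python3 -m inch '[0.48,0,0,0,0,0,0, 0.48,0,0,0,0,0,0, 0.48,0,-0.1,0,0,0,0, 0.48,0,-0.1,-0.3,0,0,0, 0.48,0,0,-0.5,0,0,0]' |grep -v rot
for i in 1 2; do python3 -m inch '[0.48,0,0,-1,0,0,0, 0.48,0,0,-1,0,0,0, 0.48,0,0,-1,0,0,0, 0.48,0,0,-1,0,0,0, 0.48,0,0,-1,0,0,0]' >/dev/null;done
python3 -m inch '[0.48,-0.8,-0.3,0,0,0,0, 0.48,-0.8,-0.3,0,0,0,0, 0.48,-0.4,-0.3,0,0,0,0, 0.48,0,0,0,0,0,0, 0.48,0,0,0,0,0,0]' >/dev/null
python3 - <<'E'
from h import *
d(.5,-.05,.26,98.9); snap("wrist","w9.png")
c=snap('top','top9.png')['color'][180:360,185:505,::-1]; cv2.imwrite('pics/crop9.png',cv2.convertScaleAbs(cv2.resize(c,None,fx=2.5,fy=2.5,interpolation=cv2.INTER_CUBIC),alpha=1.5))
E
```

```text
time_s: 64.88
tool_pos: [0.5367, -0.0069, 0.0739]
wrist_force: [0.2, -0.8, -0.0]
width: 0.0414
finger_force: 0.0
t 66.1 tcp [ 0.5256 -0.049   0.2743] psi 98.82 tilt 0.02 w 44.3mm ff 0.0 F [-0.7  0.6  0.6] q7 -0.08 | turn -0.02 then x 0.15 y -1.27 z 0.71
```

View pics/w9.png

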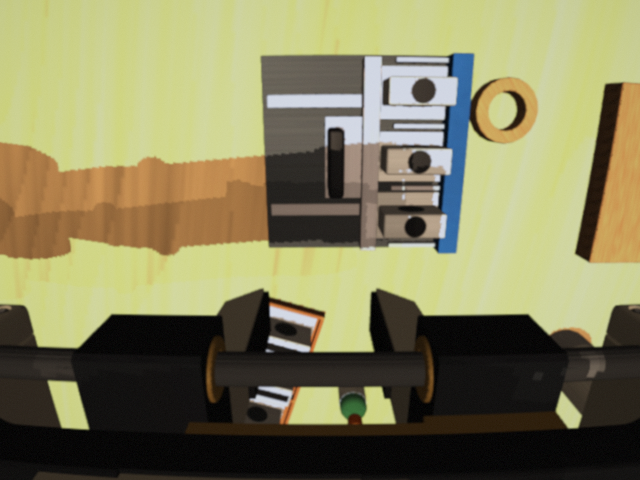

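View pics/crop9.png

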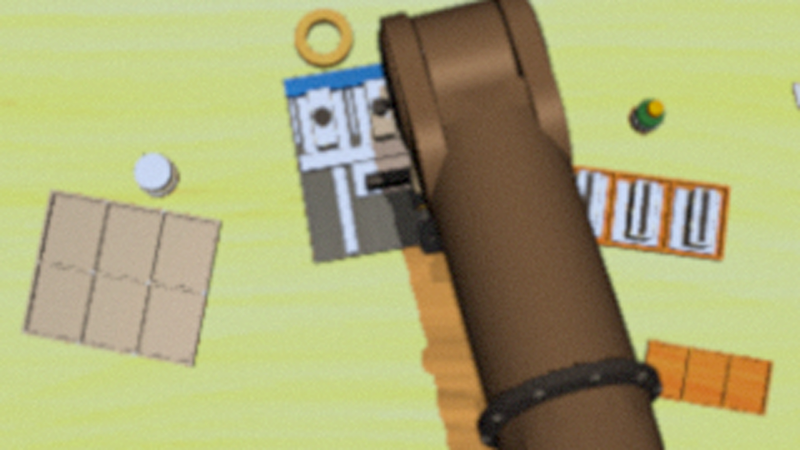

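The jaw is shut on all three good brackets, which stand squarely against the blue jaw (tags at (423,91), (419,161) and (415,227)). The tray is empty and the bystanders haven't moved. I'll check the partly hidden third scrap before handing in.

```bash
python3 - <<'E'
from h import *
c=snap('scene')['color'][200:330,150:400,::-1]; cv2.imwrite('pics/s9.png',cv2.convertScaleAbs(cv2.resize(c,None,fx=3.2,fy=3.2,interpolation=cv2.INTER_CUBIC),alpha=1.4))
E
```

```text
(no output)
```

View pics/s9.png

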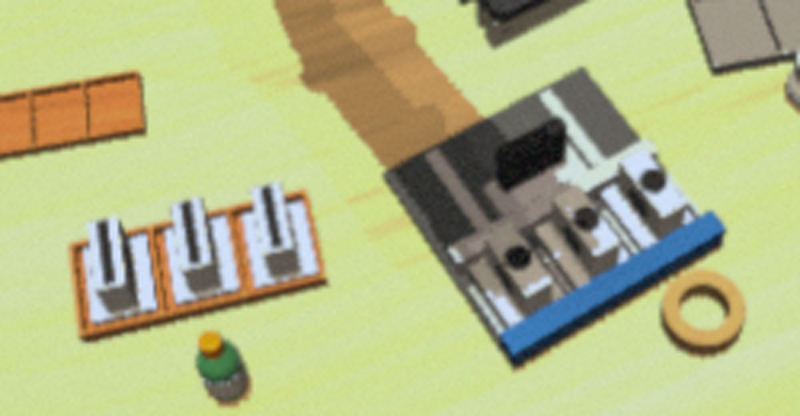

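The scene view shows all three scraps, at (110,265), (195,245) and (272,230), upright and flat in the rack. The three goods are clamped in the fixture and the arm is clear of everything. Handing in.

```bash
python3 -c 'from cell import env; print(env.close_job())'
```

```text
the job is handed in; nothing more can be done
None
```

The job is handed in: in the last pictures all three good brackets stand clamped against the fixed jaw and all three scrap brackets stand in the larger rack, the bystanders in view look unmoved, and it took about 66 s of the 210 s; the hand-in gave no verdict.

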